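# Lay the straightedge on the planer and hold its brake-release key turned

## Task

I want to turn the planer's cutter block by hand to check its knives, so first stand the aluminium straightedge on its narrow edge on the planer's outfeed table (the one nearest you), flush along the fence and reaching out over the cutter block, and let go of it. Then take the key with the rectangular head out of the wooden key block, work it fully home past the sticky pins of the brake-release lock on the control box, turn it a quarter turn clockwise, and finish while still gripping it and holding it turned against the lock's return spring. Leave the other keys and the rest of the things on the bench and planer where they are.

Things in the scene. Friction and masses are not known exactly. Their poses are not given: they have to be found in the camera images.
- planer: Bench planer, fixed: green body, two aluminium tables end to end (322 x 170 mm each), cutter block between them. Origin: under the cutter block's middle at bench height; x runs along the machine away from the robot, y to the fence. Outfeed table: x -350 to -28 mm, y -85 to 85 mm, top 200 mm above the bench. Cutter block at x = 0, top 198 mm. Infeed table: x 28 to 350 mm, 2 mm lower
- fence_foot (a point): Where the fence's flat working face (facing -y) meets outfeed table height, abreast of the cutter block: 45 mm to +y of the planer's origin, 200 mm above the bench; axes as the planer. The fence is an upright aluminium plate along x, -270 to 230 mm from here, 55 mm high. A lowered guard strip hangs on the planer's other side, beside the infeed table and below table height
- straightedge_center (a point): Centre of the straightedge: plain aluminium bar 350 x 24 x 40 mm (x long, y thick, z high), 0.28 to 0.46 kg, smooth (friction about 0.35), standing on its 24 mm wide edge on the bench. Laid rightly its centre is at y = 33 mm, z = 220 mm in the planer's frame, and some 40 to 150 mm short of the cutter block (x = -40 to -150 mm)
- key_head (a point): Head centre of the right key: black plastic block 34 mm wide (x), 12 thick (y), 36 high (z), the only rectangular head. From its underside a thin neck 8 mm long, then a flat steel blade 12 mm wide (x), 4 thick (y) point down, ending in a V tip 32 mm below the head. It stands in one of three slots, 55 mm apart, of a wooden block 40 mm high, the head resting on top; lift it straight up
- keyhole (a point): Centre of the face of the brake-release lock, a steel bezel 33 mm across, 20 mm proud of the control box, face 95 mm above the bench. z up the lock's axis. Keyway 13.6 mm along x, 5.6 along y, mouth chamfered 2.5 mm all round; the key fits either way round, straight down. Home: head underside on the face (head centre 18 mm above this point); only then it turns; turned, it cannot come out
- station: Control box, fixed, grey, 140 (x) x 190 (y) x 75 mm, with a red emergency stop (30 mm high), a white button, an amber lamp and the lock on top. Origin mid-underside; the lock is 48 mm to +y. Inside the lock two gummed sprung pins press on one edge of the blade, 14 and 23 mm below the face: pushing the key straight down past them takes up to about 20 N, less if it is wiggled
- lock (a joint): Turn of the lock's plug: 0 at rest (keyway along the keyhole's x), grows as the key is turned clockwise seen from above, stops at 1.57 rad. A spring of about 0.02 Nm at rest to 0.13 Nm at the stop returns it to 0 when let go. The key has about 0.13 rad of play in the plug, so it must turn a little more than the plug does
- key_round_head (a point): Head centre of another key, black disc head 32 mm across, in the same key block; not wanted
- key_tee_head (a point): Head centre of another key, black T-shaped head 46 mm wide, in the same key block; not wanted
- straightedge: The straightedge again: origin at the middle of its underside, axes as its centre point
- key: The right key again: origin at the middle of the underside of its head (18 mm below the head centre), z up, x along the width of head and blade
- tape: Bystander: cardboard tape ring, 100 mm across, 25 mm high. Origin in the middle of its underside
- bitbox: Bystander: open wooden box of drill bits, 160 x 100 x 60 mm. Origin in the middle of its underside
- carton: Bystander: small cardboard carton, 90 x 120 x 55 mm. Origin in the middle of its underside
- hexkey: Bystander: L-shaped hex key, 105 mm long, 8 mm thick. Origin in the middle of its underside
- offcut: Bystander: wooden offcut, 110 x 45 x 22 mm. Origin in the middle of its underside
- tub: Bystander: white plastic tub, 90 mm across, 85 mm high. Origin in the middle of its underside
There are look-alikes about, which are no part of the job. What is shaped like the key but white or yellow is not meant.

How it is judged:
On the way, in this order (a step that is already met when the one before it is completed fails the run):
1. the straightedge stands on the outfeed table, flush against the fence, over the cutter block, and is let go (y of straightedge_center in the frame of planer between 0.031 and 0.0355 m and angle between the x axis of straightedge_center and the x axis of planer, either way round below 0.012 rad and z of straightedge_center in the frame of planer between 0.2175 and 0.2225 m and x of straightedge_center in the frame of planer between -0.16 and -0.035 m and contact force between the fingers and straightedge below 0.3 N), for 0.3 s.
2. the rectangular-headed key is fully home in the lock (horizontal distance between key_head and keyhole below 0.004 m and z of key_head in the frame of keyhole below 0.0198 m), for 0.1 s.
3. the key has turned the plug a quarter (all of step 2 and value of joint lock above 1.25 rad), for 0.3 s.
At the end, for the whole second after the job is handed in: Plug turned over 1.25 rad, fingers gripping the key (over 2 N), key home (within 1.8 mm; head within 4 mm of the axis); straightedge untouched on edge on the outfeed table (height +-2.5 mm), within 2 mm and 0.012 rad of the fence, centre 35 to 160 mm before the cutter block (all of step 1 and all of step 3 and contact force between the fingers and key above 2 N); the arm keeps its last pose, push and grip.
It fails at once if another key was pulled out or pushed about (over 15 mm) (distance of any of key_round_head, key_tee_head from where it was at the start of the episode above 0.015 m).
It fails at once if a bystander was shifted by more than 30 mm (distance of any of tape, bitbox, carton, hexkey, offcut, tub from where it was at the start of the episode above 0.03 m).
It also fails if it takes over 72 s, if anything falls off the work surface, if the arm or the gripper's body presses on something with over 40 N, if the wrist force passes 120 N, or if a joint passes its speed limit or range.

## Robot

A 6-joint arm with a two-finger parallel gripper is mounted at the origin on the work surface. World frame = base frame: x ahead of the robot, y to its left, z up, the work surface at z = 0. Lengths are in m, angles in rad, forces in N, time in s.
With the tool pointing down it reaches from about 0.35 to 0.775 m from the base axis. Payload 7.3 kg.
Tool frame: the origin (TCP) lies between the finger pads; the fingertips stand ahead of it and the grasp point (between the pads) lies 6 mm ahead of it (robot.tip_extent is the x of the fingertips in the tool frame, in m); x points along the fingers, z is the direction in which the jaws open and shut, and the axes are right-handed (so a half turn about x gives the same grasp; the last joint's range is limited). The gripper opens to 92 mm and grips with 3 to 60 N. Pads are 19 mm wide; open, the fingers measure 130 mm over their backs; the gripper's body (75 mm by 190 mm) begins 47 mm behind the grasp point.
Start: joints at [1.036, 0.342, 1.524, -0, 1.275, -0.146], TCP at [0.199, 0.486, 0.252] pointing down, gripper open.
Joint ranges: [-2.53, 2.53], [-0.77, 2.02], [0.04, 2.7], [-1, 4.14], [0.28, 2.66], [-3.11, 3.11]. Speed limits (rad/s): [2.57, 2.57, 3.14, 3.14, 3.14, 3.14].

## Interface

Orientations are given as [roll, pitch, yaw] about the fixed x, y, z axes, in that order (R = Rz(yaw) Ry(pitch) Rx(roll)).
In Python, from cell import robot gives the robot as it stands. The module is installed in compiled form; this text tells all that it offers.
- The arm moves only by the shell command python3 -m creep 'ROWS' [FORCE]. ROWS is JSON, a list of rows, each an object with "translation": the shift along the tool's x, y, z in m, a list of three; "twist": the turn, a rotation vector about the tool's x, y, z in rad, a list of three; "hand": the opening in per cent of the stroke, from 0 (shut) to 100 (fully open). A call has 1 to 5 rows; each row is the pose to reach, as a shift and turn from the pose measured when the call began, along the tool's axes at that moment; what a row does not reach only later rows make up. A row lasts 1/10 s, in which the tool goes at most 50 mm and 8.59 degrees, less where a joint would pass 70% of its speed; a pose out of reach is approached as far as the arm can. A call with a gripper value outside its range is refused whole. The fingers move at their own pace and stop on an object; FORCE is the grip in N (left out, the last holds). Time passes only in rows, so rows that repeat a pose let the fingers close. It gives the time, the measured TCP pose, the force and the opening at its end, in the units of the state.
- robot.observe(): the state, without advancing time (a new reading comes with each control period).
- robot.read_camera(name): name is "scene" or "top"; returns the picture (400x640x3 uint8, blue, green, red); there is no depth.
- robot.calibration(name): a dict with "intrinsics" (3x3 intrinsics, pixels), "cam_to_world" (4x4, takes a point from camera to world coordinates). Camera axes: x right, y up, looking along -z (the intrinsics and any distortion apply to the point x, -y, -z); pixel columns grow to the right and rows downward; lengths in m; the calibration is good to about 2 mm. A picture is of the moment at which its call begins. calibration takes no time and is no camera call.
- robot.hand_in(): hands the job in, once; it reports no verdict.
The state is a dict: "time": time; "qpos": joint angles; "qvel": joint speeds; "joint_efforts": joint torques, N m; "tool_pos": TCP position; "tool_rot": TCP orientation; "contact_force": force on the tool from outside, world axes, zero at the start; "torque": the same for the moment, N m; "opening": finger opening in m.
Only numpy, scipy, OpenCV 4.12 (cv2) and the standard library are available. Lean on these libraries where they do the work, as an engineer would, in place of code of your own. Each camera call takes 0.05 s, during which the arm holds its last target. There are 200 camera calls.

## Working session

There is one attempt and no reset: what is moved stays moved. The work goes in short steps, Python scripts to look and compute and a shell command to move; the robot and the scene stay as the last step left them, time stands still between calls to the robot, and variables do not carry over. Pictures are saved under pics/ and viewed, about 8 in all and at most 12, crops included, and the job is handed in when it is done.

```bash
mkdir -p pics; cat > h.py <<'E'
import numpy as np,cv2
from cell import robot
def cal(n):
    c=robot.calibration(n); return np.array(c["intrinsics"]),np.array(c["cam_to_world"]),c
def ray(n,u,v):
    K,T,_=cal(n); d=np.linalg.inv(K)@[u,v,1]; d=T[:3,:3]@[d[0],-d[1],-d[2]]; return T[:3,3],d
def onz(n,u,v,z):
    o,d=ray(n,u,v); return o+d*(z-o[2])/d[2]
def proj(n,p):
    K,T,_=cal(n); q=T[:3,:3].T@(np.array(p)-T[:3,3]); q=K@[q[0],-q[1],-q[2]]; return q[:2]/q[2]
E
python3 - <<'E'
from h import *
for n in("scene","top"):
    cv2.imwrite(f"pics/{n}0.png",robot.read_camera(n)); c=cal(n); print(n,c[2])
print(robot.observe(),robot.tip_extent)
E
```

```text
scene {'intrinsics': array([[363.86456751,   0.        , 319.44925883],
       [  0.        , 363.86456751, 202.50810638],
       [  0.        ,   0.        ,   1.        ]]), 'cam_to_world': array([[ 0.54845959, -0.58589856,  0.59658608,  1.18845096],
       [ 0.83608769,  0.39468864, -0.38102264, -0.50235617],
       [-0.01222513,  0.7077738 ,  0.70633334,  0.91689616],
       [ 0.        ,  0.        ,  0.        ,  1.        ]])}
top {'intrinsics': array([[431.29613783,   0.        , 312.92970754],
       [  0.        , 431.29613783, 199.34461655],
       [  0.        ,   0.        ,   1.        ]]), 'cam_to_world': array([[ 0.05091007,  0.97286153, -0.22571799,  0.24286003],
       [-0.99868765,  0.05085483, -0.00606309, -0.0722962 ],
       [ 0.00558031,  0.22573045,  0.97417382,  1.42753152],
       [ 0.        ,  0.        ,  0.        ,  1.        ]])}
{'time': 0.1, 'qpos': array([ 1.03599017e+00,  3.42660449e-01,  1.52491520e+00,  7.79305798e-06,
        1.27538725e+00, -1.46009315e-01]), 'qvel': array([-0.00070211, -0.00152192, -0.00053068,  0.00161902,  0.00083423,
       -0.00110154]), 'joint_efforts': array([ 1.38727242e-03, -4.32005560e+01, -2.44695568e+01,  7.18360953e-02,
        5.25016047e-02, -5.06097172e-05]), 'tool_pos': array([0.19883042, 0.48554423, 0.25111279]), 'tool_rot': array([ 2.99014467,  1.56942606, -2.11104342]), 'contact_force': array([-0.01292084, -0.14586761, -0.25660744]), 'torque': array([-0.04594241,  0.03637565,  0.00966244]), 'opening': 0.09154506027052707} 0.025
```

View pics/scene0.png

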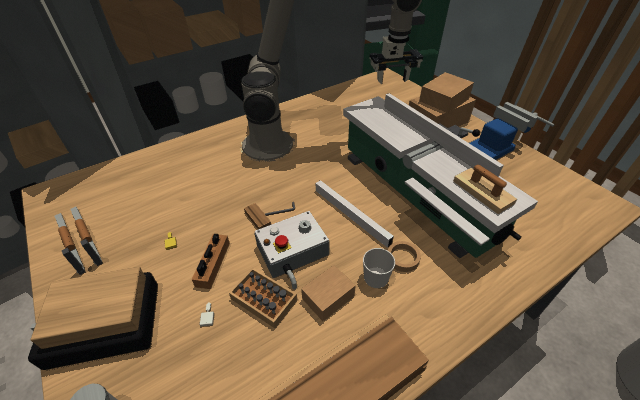

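View pics/top0.png

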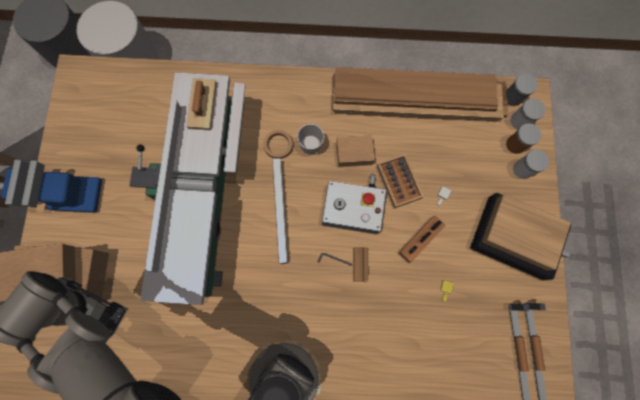

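Top view: the planer is on the left, with its fence on its left side (about x=165) and the outfeed table at (190,245). The straightedge runs from (277,160) to (283,262). The control box is at (355,207) with the lock at (340,204), and the key block is at (422,239). The white (445,193) and yellow (447,288) pieces are look-alikes. I'll enlarge the important parts.

```bash
python3 - <<'E'
from h import *
s=cv2.imread("pics/scene0.png");t=cv2.imread("pics/top0.png")
def c(im,x,y,w,h,W,H): 
    o=cv2.resize(im[y:y+h,x:x+w],(W,H),interpolation=cv2.INTER_CUBIC); return o
a=c(s,185,225,60,70,257,300); b=c(t,395,210,55,60,275,300); d=c(t,315,175,80,90,267,300)
top=np.hstack([a,b,d])[:,:799]
e=c(t,135,165,100,140,285,300) if False else c(t,135,160,160,150,320,300)
f=c(s,250,205,80,75,320,300); g=c(s,340,90,80,150,160,300)
cv2.imwrite("pics/m1.png",np.hstack([np.vstack([top,np.hstack([e,f,g])[:,:top.shape[1]]])]))
E
```

```text
(no output)
```

View pics/m1.png

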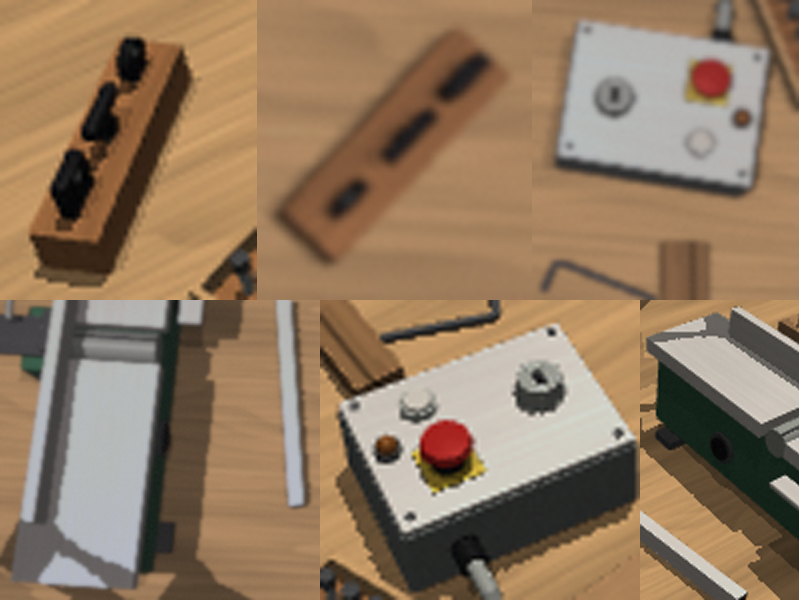

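```bash
python3 - <<'E'
from h import *
S=np.mean([robot.read_camera("scene").astype(float) for _ in range(4)],0);T=np.mean([robot.read_camera("top").astype(float) for _ in range(4)],0)
np.save("S.npy",S);np.save("T.npy",T)
g=lambda im:np.clip(255*(im/255)**.45,0,255).astype(np.uint8)
a=cv2.resize(g(S)[230:285,190:228],(400,579),interpolation=cv2.INTER_CUBIC)
b=cv2.resize(g(T)[212:265,400:446],(400,461),interpolation=cv2.INTER_CUBIC)
b=np.vstack([b,np.zeros((118,400,3),np.uint8)])
cv2.imwrite("pics/m2.png",np.hstack([a,b]))
m=(T.max(2)<60).astype(np.uint8)[212:265,400:446]
n,l,st,c=cv2.connectedComponentsWithStats(m)
for i in range(1,n):
  if st[i,4]>8: print("top",c[i]+[400,212],st[i],cv2.minAreaRect(np.argwhere(l==i)[:,::-1].astype(np.float32))[1:])
m=(S.max(2)<55).astype(np.uint8)[230:285,190:232]
n,l,st,c=cv2.connectedComponentsWithStats(m)
for i in range(1,n):
  if st[i,4]>8: print("scene",c[i]+[190,230],st[i],cv2.minAreaRect(np.argwhere(l==i)[:,::-1].astype(np.float32))[1:])
E
```

```text
top [435.54285714 225.28571429] [31  9 10  9 35] ((2.8284268379211426, 10.60660171508789), 45.0)
top [424.72727273 236.75757576] [21 21  9  9 33] ((2.8284268379211426, 11.31370735168457), 45.0)
top [412.26315789 249.42105263] [10 35  6  6 19] ((2.1213202476501465, 7.071067810058594), 45.0)
scene [215.27118644 238.69491525] [22  4  7 11 59] ((10.0, 6.0), 90.0)
scene [217.29166667 262.41666667] [ 15   9  22  46 120] ((4.6472907066345215, 48.33620834350586), 26.003345489501953)
scene [208.34177215 252.03797468] [14 15  9 14 79] ((7.602630615234375, 13.416406631469727), 26.56505012512207)
scene [201.59459459 267.6036036 ] [  7  30  10  16 111] ((8.356289863586426, 15.412713050842285), 21.801410675048828)
```

View pics/m2.png

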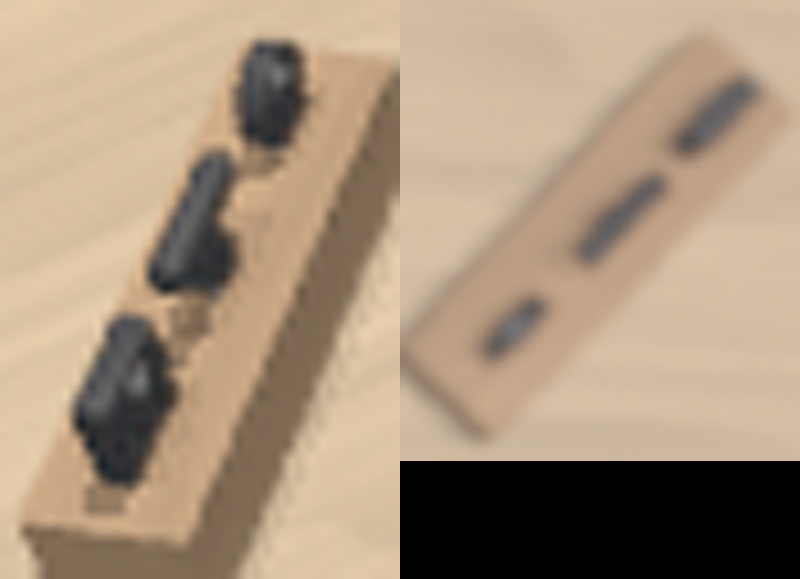

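Scene crop: the top head (215,239) is the round disc and the middle one (208,252) is the T. The bottom one (202,268), at top-view pixel (435.5,225.3), has flat sides and corners, so it is the rectangular key. Next I'll measure the planer, straightedge, lock and key edges.

```bash
python3 - <<'E'
from h import *
T=np.load("T.npy");S=np.load("S.npy");G=T.mean(2)
for r in (200,220,240,260,280): print(r,[int(x) for x in G[r,145:224]])
print()
for r in (175,210,245): print(r,[int(x) for x in G[r,268:296]])
print("col280",[int(x) for x in G[150:170,278]],"col283",[int(x) for x in G[252:272,283]])
print("col190",[int(x) for x in G[165:205,195]],)
# key triangulation
def tri(ut,us):
    o1,d1=ray("top",*ut);o2,d2=ray("scene",*us)
    A=np.stack([d1,-d2],1);k=np.linalg.lstsq(A,o2-o1,rcond=None)[0]
    a,b=o1+k[0]*d1,o2+k[1]*d2; return (a+b)/2,np.linalg.norm(a-b)
print("key",onz("top",435.5,225.3,.076),onz("top",412.3,249.4,.074),onz("top",424.7,236.8,.076))
print(onz("scene",201.6,267.6,.058))
# lock dark keyway & bezel
for n,I,(x,y) in (("top",T,(340,204)),("scene",S,(304,226))):
    g=I.mean(2)[y-9:y+10,x-9:x+10].astype(int); print(n); print(g)
E
```

```text
200 [120, 119, 119, 119, 118, 117, 114, 107, 99, 104, 140, 171, 182, 183, 183, 176, 145, 99, 70, 63, 64, 64, 69, 85, 96, 98, 98, 115, 152, 178, 183, 183, 183, 183, 184, 184, 184, 183, 183, 183, 183, 183, 183, 183, 183, 183, 183, 183, 183, 184, 184, 184, 184, 184, 184, 184, 184, 184, 183, 182, 183, 183, 184, 184, 184, 184, 184, 175, 138, 86, 55, 41, 32, 28, 29, 28, 32, 45, 61]
220 [134, 133, 133, 132, 132, 131, 138, 159, 177, 184, 185, 185, 178, 148, 101, 71, 65, 64, 65, 66, 77, 90, 97, 98, 113, 152, 177, 184, 184, 184, 184, 184, 184, 185, 184, 184, 184, 183, 183, 183, 183, 184, 183, 183, 183, 182, 183, 182, 183, 184, 183, 183, 183, 184, 184, 184, 183, 183, 184, 184, 184, 184, 184, 184, 181, 162, 121, 77, 51, 36, 31, 31, 30, 28, 35, 50, 63, 68, 69]
240 [136, 137, 137, 143, 162, 178, 184, 185, 185, 178, 148, 102, 71, 64, 63, 64, 68, 81, 93, 95, 96, 97, 113, 152, 177, 183, 183, 183, 184, 184, 184, 183, 183, 183, 183, 183, 183, 184, 184, 183, 183, 183, 183, 183, 182, 183, 184, 184, 183, 183, 184, 184, 185, 184, 184, 184, 184, 184, 185, 184, 185, 185, 177, 142, 92, 61, 46, 33, 29, 29, 29,
[... 4153 characters left out ...]
 152 164 172 165 173  96  54  50  62 146 202
  203]
 [196 197 194  87  53  55  57  57  57  57  56  56  52  51  51  61 146 202
  202]
 [199 199 198 193  54  55  56  56  55  56  64  54  52  52  55  70 201 203
  202]
 [198 198 198 196  62  56  55  56  56  55  55  53  52  53  89 131 201 203
  202]
 [199 201 202 198 100  56  53  55  56  55  59  54  52  58 132 201 202 203
  204]
 [201 201 201 199 195 100  88  67  56  56  58  55  77  89 202 202 204 204
  204]
 [199 199 200 201 200 200 197 100 108 195 108 200 201 202 204 204 204 203
  203]
 [199 200 199 200 200 200 199 199 200 200 202 203 204 203 202 203 204 206
  208]
 [199 200 200 199 199 200 200 200 202 203 203 202 202 203 204 206 208 208
  205]]
```

```bash
python3 - <<'E'
from h import *
f=lambda L,z:np.array([onz("top",u,v,z)[:2] for u,v in L])
def fit(P):
    c=P.mean(0);d=np.linalg.svd(P-c)[2][0];d*=np.sign(d[0]);return c,np.degrees(np.arctan2(d[1],d[0])),np.round((P-c)@[-d[1],d[0]]*1e3,1)
for n,L,z in(("fencetop",[(161.5,200),(158.5,220),(155.5,240),(152.5,260)],.255),("fencefoot",[(167.8,200),(165.2,220),(162,240),(159.7,260)],.2),("edge",[(213.6,200),(211.3,220),(208.7,240),(206.5,260),(203.9,280)],.2),("SEl",[(273.9,175),(276,210),(278.05,245)],.04),("SEr",[(281,175),(283.2,210),(285.2,245)],.04)): print(n,*fit(f(L,z)))
print("outfar/in",f([(195,190.7)],.2),f([(195,172)],.198))
print("SE ends",f([(278,158.5),(283,262.1)],.04))
print("lock",f([(339.4,203.2)],.095))
print("key .058",f([(435.5,225.3)],.058), onz("scene",201.6,267.6,.058))
# station
T=np.load("T.npy").astype(np.uint8);hsv=cv2.cvtColor(T,cv2.COLOR_BGR2HSV)
m=((hsv[...,1]<25)&(hsv[...,2]>150)).astype(np.uint8);m[:,:315]=0;m[:,395:]=0;m[:175]=0;m[240:]=0
c=max(cv2.findContours(m,0,2)[0],key=cv2.contourArea);h=cv2.convexHull(c);r=cv2.minAreaRect(c);bp=cv2.boxPoints(r);print(r,f(bp,.075))
hs=cv2.cvtColor(np.load("S.npy").astype(np.uint8),cv2.COLOR_BGR2HSV)
print("lockscene",onz("scene",295+9.3,217+6.6,.095))
E
```

```text
fencetop [0.40686318 0.35725616] -0.9025733504342246 [ 0. -0. -0.  0.]
fencefoot [0.41554535 0.35832788] -0.40059660010430226 [ 0.  -0.4  0.9 -0.4]
edge [0.39396815 0.22617877] -0.8486829135557069 [ 0.1 -0.2  0.3 -0.3  0.2]
SEl [0.52362394 0.05579404] 7.344241669005226 [ 0.  -0.1  0. ]
SEr [0.52484557 0.03236395] 7.1728741988994384 [ 0.1 -0.2  0.1]
outfar/in [[0.53521134 0.28180926]] [[0.59261456 0.28881688]]
SE ends [[0.69951519 0.06126889]
 [0.35391384 0.02131718]]
lock [[ 0.54347163 -0.14833432]]
key .058 [[ 0.49510889 -0.4622736 ]] [ 0.49488912 -0.46130397  0.058     ]
((353.9092712402344, 205.3096160888672), (57.81237030029297, 40.65807342529297), 9.211027145385742) [[ 0.48792779 -0.09665653]
 [ 0.62135903 -0.11169115]
 [ 0.60000572 -0.29762964]
 [ 0.46758327 -0.27869393]]
lockscene [ 0.54416477 -0.14653305  0.095     ]
```

The fits agree: the planer's yaw is about -0.9° with the fence foot at y≈0.358 (table edge 130 mm away, as specified). The straightedge centre is (0.526, 0.044) at 7.25°, the lock (0.544, -0.148), and the key (0.495, -0.462) at about -42°. Time to move.

```bash
cat > plan.py <<'E'
import sys,numpy as np
from scipy.spatial.transform import Rotation as Ro
from cell import robot
# plan.py x y z jawyaw_deg : shift/twist in tool axes; tool down
a=[float(v) for v in sys.argv[1:]]
s=robot.observe();R=Ro.from_euler("xyz",s["tool_rot"]).as_matrix()
print("t",round(s["time"],2),"pos",np.round(s["tool_pos"],4),"jaw",np.round(np.degrees(np.arctan2(R[1,2],R[0,2])),2),"down",np.round(R[:,0],3),"F",np.round(s["contact_force"],1),"op",round(s["opening"],4),"q",np.round(s["qpos"],2))
if a:
    y=np.radians(a[3]); z=np.array([np.cos(y),np.sin(y),0])
    if z@R[:,2]<0 and len(a)<5: z=-z
    x=np.array([0,0,-1.]);D=np.stack([x,np.cross(z,x),z],1)
    print("translation",np.round(R.T@(np.array(a[:3])-s["tool_pos"]),4),"twist",np.round(Ro.from_matrix(R.T@D).as_rotvec(),4))
E
python3 plan.py 0.526 0.044 0.33 97.25; python3 plan.py .199 .486 .33 97.25
```

```text
t 0.5 pos [0.199  0.4858 0.2517] jaw 67.72 down [ 0.  0. -1.] F [-0.4 -0.   0.2] op 0.092 q [ 1.04  0.34  1.52  0.    1.28 -0.15]
translation [-0.0783 -0.4701 -0.2849] twist [-5.153e-01  1.000e-04  0.000e+00]
t 0.5 pos [0.199  0.4858 0.2517] jaw 67.72 down [ 0.  0. -1.] F [-0.4 -0.   0.2] op 0.092 q [ 1.04  0.34  1.52  0.    1.28 -0.15]
translation [-0.0783  0.0001  0.0002] twist [-5.153e-01  1.000e-04  0.000e+00]
```

```bash
python3 -m creep '[{"translation":[-0.05,0,0],"twist":[-0.1,0,0],"hand":100},{"translation":[-0.0783,0,0],"twist":[-0.2,0,0],"hand":100},{"translation":[-0.0783,-0.04,-0.024],"twist":[-0.3,0,0],"hand":100},{"translation":[-0.0783,-0.08,-0.048],"twist":[-0.4,0,0],"hand":100},{"translation":[-0.0783,-0.12,-0.073],"twist":[-0.515,0,0],"hand":100}]' 40; python3 plan.py 0.526 0.044 0.33 97.25
```

```text
time: 1.0
tool_pos: [0.2829, 0.3717, 0.3302]
tool_rot: [-1.164, 1.57, 0.539]
contact_force: [0.3, -0.2, 0.8]
opening: 0.0917
t 1.0 pos [0.2829 0.3717 0.3302] jaw 97.56 down [ 0.001  0.    -1.   ] F [ 0.3 -0.2  0.8] op 0.0917 q [ 0.76  0.18  1.53 -0.    1.43 -0.95]
translation [ 2.000e-04 -1.979e-01 -3.568e-01] twist [0.0055 0.0003 0.0007]
```

```bash
python3 -m creep '[{"translation":[0,-0.022,-0.04],"twist":[0,0,0],"hand":100},{"translation":[0,-0.045,-0.08],"twist":[0,0,0],"hand":100},{"translation":[0,-0.067,-0.12],"twist":[0,0,0],"hand":100},{"translation":[0,-0.089,-0.16],"twist":[0,0,0],"hand":100},{"translation":[0,-0.11,-0.2],"twist":[0,0,0],"hand":100}]' >/dev/null; python3 -m creep '[{"translation":[0,-0.022,-0.04],"twist":[0,0,0],"hand":100},{"translation":[0,-0.045,-0.08],"twist":[0,0,0],"hand":100},{"translation":[0,-0.067,-0.12],"twist":[0,0,0],"hand":100},{"translation":[0,-0.087,-0.156],"twist":[0,0,0],"hand":100},{"translation":[0,-0.087,-0.156],"twist":[0,0,0],"hand":100}]'>/dev/null; python3 plan.py 0.526 0.044 0.036 97.25
```

```text
t 2.0 pos [0.528  0.039  0.3296] jaw 97.27 down [ 0.001 -0.001 -1.   ] F [-0.2  0.8  0.2] op 0.0915 q [-0.07  0.3   1.37 -0.    1.47 -1.77]
translation [0.2936 0.0016 0.0055] twist [ 0.0004 -0.0008  0.001 ]
```

```bash
python3 -m creep '[{"translation":[0.04,0,0.003],"twist":[0,0,0],"hand":100},{"translation":[0.08,0.001,0.0055],"twist":[0,0,0],"hand":100},{"translation":[0.12,0.0016,0.0055],"twist":[0,0,0],"hand":100},{"translation":[0.16,0.0016,0.0055],"twist":[0,0,0],"hand":100},{"translation":[0.2,0.0016,0.0055],"twist":[0,0,0],"hand":100}]' >/dev/null; python3 -m creep '[{"translation":[0.04,0,0],"twist":[0,0,0],"hand":100},{"translation":[0.08,0,0],"twist":[0,0,0],"hand":100},{"translation":[0.095,0,0],"twist":[0,0,0],"hand":100},{"translation":[0.095,0,0],"twist":[0,0,0],"hand":100}]'; python3 plan.py 0.526 0.044 0.034 97.25
python3 - <<'E'
from h import *
a=robot.read_camera("scene")[130:290,270:430];b=robot.read_camera("top")[120:280,200:360]
cv2.imwrite("pics/m3.png",cv2.resize(np.hstack([a,b]),(800,400),interpolation=cv2.INTER_CUBIC))
E
```

```text
time: 2.9
tool_pos: [0.5237, 0.0454, 0.0312]
tool_rot: [1.456, 1.567, -3.128]
contact_force: [0.5, -0.1, 0.3]
opening: 0.092
t 2.9 pos [0.5237 0.0454 0.0312] jaw 97.33 down [-0.004 -0.    -1.   ] F [ 0.5 -0.1  0.3] op 0.092 q [-0.06  0.62  1.77 -0.    0.75 -1.76]
translation [-0.0028 -0.0021 -0.0017] twist [ 0.0013  0.0004 -0.0035]
```

View pics/m3.png

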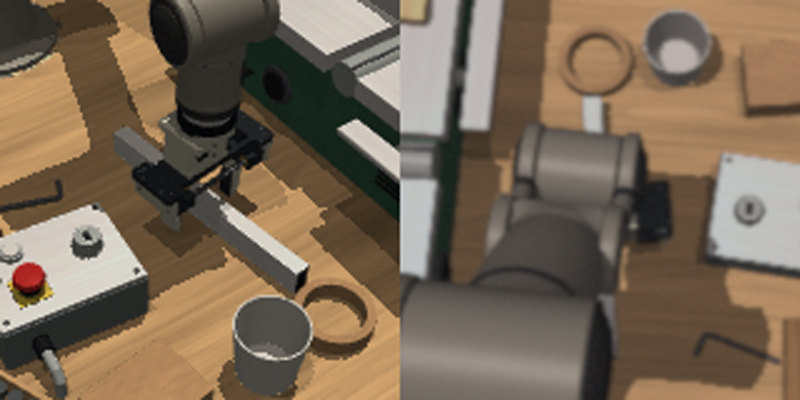

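The fingers straddle the bar at (210,185) in the crop, well placed. Next I grip it.

```bash
python3 -m creep '[{"translation":[0,0,0],"twist":[0,0,0],"hand":10},{"translation":[0,0,0],"twist":[0,0,0],"hand":10},{"translation":[0,0,0],"twist":[0,0,0],"hand":10},{"translation":[0,0,0],"twist":[0,0,0],"hand":10},{"translation":[0,0,0],"twist":[0,0,0],"hand":10}]' 45;python3 -m creep '[{"translation":[0,0,0],"twist":[0,0,0],"hand":10},{"translation":[0,0,0],"twist":[0,0,0],"hand":10},{"translation":[-0.01,0,0],"twist":[0,0,0],"hand":10},{"translation":[-0.03,0,0],"twist":[0,0,0],"hand":10},{"translation":[-0.03,0,0],"twist":[0,0,0],"hand":10}]';  python3 plan.py 0.526 0.044 0.3 89.1
```

```text
time: 3.5
tool_pos: [0.526, 0.0452, 0.0343]
tool_rot: [-1.845, 1.568, -0.147]
contact_force: [0.6, -0.6, 0.2]
opening: 0.0568
time: 4.0
tool_pos: [0.5275, 0.0451, 0.0668]
tool_rot: [-1.793, 1.563, -0.095]
contact_force: [0.3, -0.1, 0.2]
opening: 0.0165
t 4.0 pos [0.5275 0.0451 0.0668] jaw 97.32 down [ 0.007 -0.001 -1.   ] F [ 0.3 -0.1  0.2] op 0.0165 q [-0.06  0.57  1.74 -0.    0.83 -1.76]
translation [-2.332e-01 -1.000e-04 -1.300e-03] twist [ 0.1435 -0.0011  0.0074]
```

The fingers were still closing when I lifted, so they missed the bar. I'll reopen and go back down.

```bash
python3 -m creep '[{"translation":[-0.005,0,0],"twist":[0,0,0],"hand":60},{"translation":[-0.005,0,0],"twist":[0,0,0],"hand":60},{"translation":[-0.005,0,0],"twist":[0,0,0],"hand":60},{"translation":[-0.005,0,0],"twist":[0,0,0],"hand":60},{"translation":[-0.005,0,0],"twist":[0,0,0],"hand":60}]' 45;  python3 plan.py 0.526 0.044 0.034 97.25
python3 - <<'E'
from h import *
a=robot.read_camera("scene")[130:290,270:430];b=robot.read_camera("top")[120:280,200:360]
cv2.imwrite("pics/m4.png",cv2.resize(np.hstack([a,b]),(800,400),interpolation=cv2.INTER_CUBIC))
E
```

```text
time: 4.5
tool_pos: [0.5272, 0.0451, 0.0713]
tool_rot: [-1.803, 1.564, -0.104]
contact_force: [-0.7, -0.5, 0.1]
opening: 0.0517
t 4.5 pos [0.5272 0.0451 0.0713] jaw 97.32 down [ 0.007 -0.001 -1.   ] F [-0.7 -0.5  0.1] op 0.0517 q [-0.06  0.56  1.74 -0.    0.84 -1.76]
translation [ 0.0373  0.0016 -0.0009] twist [ 0.0013 -0.0015  0.0064]
```

View pics/m4.png

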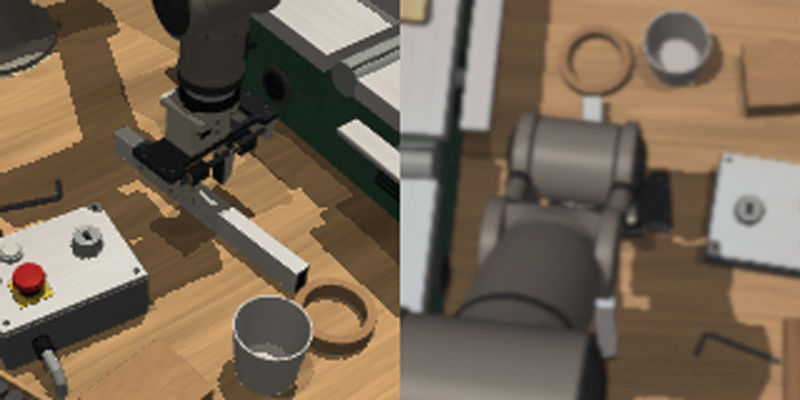

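The bar has not moved and the hand hovers open over it. I'll go down again and allow time to close.

```bash
python3 -m creep '[{"translation":[0.012,0.0005,0],"twist":[0,0,0.004],"hand":60},{"translation":[0.03,0.0016,-0.001],"twist":[0,0,0.0064],"hand":60},{"translation":[0.0373,0.0016,-0.001],"twist":[0,0,0.0064],"hand":60},{"translation":[0.0373,0.0016,-0.001],"twist":[0,0,0.0064],"hand":10},{"translation":[0.0373,0.0016,-0.001],"twist":[0,0,0.0064],"hand":10}]' 45
python3 -m creep '[{"translation":[0,0,0],"twist":[0,0,0],"hand":10},{"translation":[0,0,0],"twist":[0,0,0],"hand":10},{"translation":[0,0,0],"twist":[0,0,0],"hand":10},{"translation":[0,0,0],"twist":[0,0,0],"hand":10},{"translation":[0,0,0],"twist":[0,0,0],"hand":10}]'
python3 plan.py 0.526 0.044 0.3 89.1
```

```text
time: 5.1
tool_pos: [0.5262, 0.0439, 0.034]
tool_rot: [3.131, 1.569, -1.454]
contact_force: [0.1, -0.2, 1.5]
opening: 0.0431
time: 5.6
tool_pos: [0.5265, 0.0441, 0.0346]
tool_rot: [-2.527, 1.569, -0.829]
contact_force: [-0.2, 1.4, 5.7]
opening: 0.0236
t 5.6 pos [0.5265 0.0441 0.0346] jaw 97.33 down [ 0.001 -0.001 -1.   ] F [-0.2  1.4  5.7] op 0.0236 q [-0.06  0.62  1.76 -0.    0.76 -1.76]
translation [-2.654e-01  2.000e-04 -4.000e-04] twist [ 0.1436 -0.0014  0.0011]
```

```bash
python3 -m creep '[{"translation":[-0.02,0,0],"twist":[0,0,0],"hand":10},{"translation":[-0.06,0,0],"twist":[0,0,0],"hand":10},{"translation":[-0.1,0,0],"twist":[0,0,0],"hand":10},{"translation":[-0.14,0,0],"twist":[0.05,0,0],"hand":10},{"translation":[-0.18,0,0],"twist":[0.1,0,0],"hand":10}]'
python3 -m creep '[{"translation":[-0.04,0,0],"twist":[0.04,0,0],"hand":10},{"translation":[-0.09,0,0],"twist":[0.044,0,0],"hand":10},{"translation":[-0.09,0,0],"twist":[0.044,0,0],"hand":10}]'
python3 plan.py 0.474 0.315 0.3 89.1
```

```text
time: 6.1
tool_pos: [0.5254, 0.0441, 0.2154]
tool_rot: [2.615, 1.569, -2.072]
contact_force: [0.6, -0.1, -4.3]
opening: 0.024
time: 6.4
tool_pos: [0.5277, 0.044, 0.3117]
tool_rot: [-1.796, 1.559, -0.243]
contact_force: [1.0, -0.0, -2.7]
opening: 0.0236
t 6.4 pos [0.5277 0.044  0.3117] jaw 88.94 down [ 0.011 -0.003 -1.   ] F [ 1.  -0.  -2.7] op 0.0236 q [-0.06  0.3   1.41 -0.    1.41 -1.61]
translation [0.0104 0.0588 0.27  ] twist [-0.0028 -0.0025  0.011 ]
```

```bash
python3 -m creep '[{"translation":[0,0.006,0.03],"twist":[0,0,0.006],"hand":10},{"translation":[0,0.014,0.07],"twist":[0,0,0.011],"hand":10},{"translation":[0,0.024,0.11],"twist":[0,0,0.011],"hand":10},{"translation":[0,0.032,0.15],"twist":[0,0,0.011],"hand":10},{"translation":[0,0.042,0.19],"twist":[0,0,0.011],"hand":10}]'>/dev/null
python3 -m creep '[{"translation":[0,0.009,0.04],"twist":[0,0,0],"hand":10},{"translation":[0,0.017,0.07],"twist":[0,0,0],"hand":10},{"translation":[0,0.017,0.08],"twist":[0,0,0],"hand":10},{"translation":[0,0.017,0.08],"twist":[0,0,0],"hand":10}]'
python3 plan.py 0.474 0.317 0.236 89.1
python3 - <<'E'
from h import *
a=robot.read_camera("scene")[50:250,330:530];b=robot.read_camera("top")[110:310,130:330]
cv2.imwrite("pics/m5.png",cv2.resize(np.hstack([a,b]),(800,400),interpolation=cv2.INTER_CUBIC))
E
```

```text
time: 7.3
tool_pos: [0.4722, 0.3169, 0.3068]
tool_rot: [2.384, 1.563, -2.345]
contact_force: [-0.0, -0.3, -4.0]
opening: 0.0237
t 7.3 pos [0.4722 0.3169 0.3068] jaw 89.05 down [-0.005 -0.005 -1.   ] F [-0.  -0.3 -4. ] op 0.0237 q [ 0.46  0.39  1.29 -0.    1.46 -1.1 ]
translation [ 0.0708 -0.0022  0.0005] twist [-0.0009 -0.0055 -0.0052]
```

View pics/m5.png

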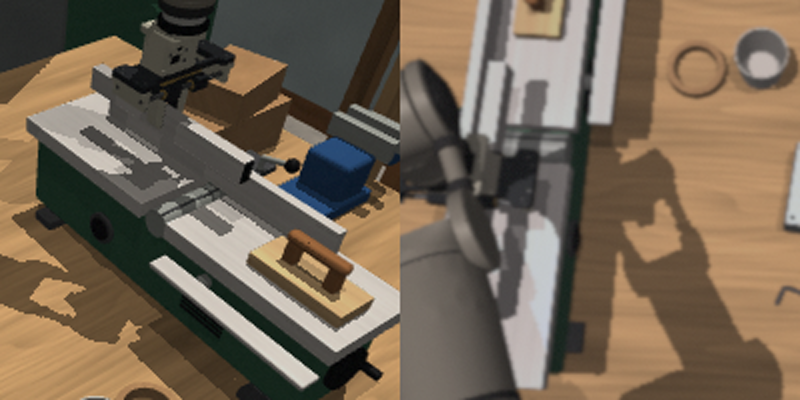

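The bar is held level above the outfeed table, parallel to the fence and just in front of it. I'll lower it in stages.

```bash
python3 -m creep '[{"translation":[0.025,0,0],"twist":[0,-0.0055,-0.0052],"hand":10},{"translation":[0.05,-0.002,0],"twist":[0,-0.0055,-0.0052],"hand":10},{"translation":[0.06,-0.002,0],"twist":[0,-0.0055,-0.0052],"hand":10},{"translation":[0.066,-0.002,0],"twist":[0,-0.0055,-0.0052],"hand":10},{"translation":[0.066,-0.002,0],"twist":[0,-0.0055,-0.0052],"hand":10}]'
python3 plan.py 0.474 0.317 0.234 89.1
```

```text
time: 7.9
tool_pos: [0.4749, 0.314, 0.2414]
tool_rot: [-2.347, 1.57, -0.796]
contact_force: [-0.8, 0.3, -4.2]
opening: 0.0237
t 7.9 pos [0.4749 0.314  0.2414] jaw 88.84 down [ 0.001 -0.001 -1.   ] F [-0.8  0.3 -4.2] op 0.0237 q [ 0.45  0.43  1.42 -0.    1.29 -1.1 ]
translation [0.0074 0.0009 0.003 ] twist [-0.0045 -0.0005  0.0005]
```

```bash
python3 -m creep '[{"translation":[0.003,0,0.001],"twist":[-0.0045,0,0],"hand":10},{"translation":[0.005,0,0.001],"twist":[-0.0045,0,0],"hand":10},{"translation":[0.007,0,0.001],"twist":[-0.0045,0,0],"hand":10},{"translation":[0.0078,0,0.001],"twist":[-0.0045,0,0],"hand":10},{"translation":[0.0078,0,0.001],"twist":[-0.0045,0,0],"hand":10}]'
python3 plan.py 0.474 0.317 0.234 89.1
```

```text
time: 8.4
tool_pos: [0.4751, 0.3152, 0.2346]
tool_rot: [-1.475, 1.569, 0.08]
contact_force: [-0.8, -0.5, 4.2]
opening: 0.0238
t 8.4 pos [0.4751 0.3152 0.2346] jaw 89.11 down [ 0.002  0.    -1.   ] F [-0.8 -0.5  4.2] op 0.0238 q [ 0.45  0.44  1.43 -0.    1.28 -1.1 ]
translation [0.0006 0.0011 0.0018] twist [0.0001 0.0002 0.002 ]
```

```bash
python3 -m creep '[{"translation":[0,0,0],"twist":[0,0,0],"hand":38},{"translation":[0,0,0],"twist":[0,0,0],"hand":38},{"translation":[0,0,0],"twist":[0,0,0],"hand":38},{"translation":[-0.03,0,0],"twist":[0,0,0],"hand":38},{"translation":[-0.065,0,0],"twist":[0,0,0],"hand":38}]' 20
python3 -m creep '[{"translation":[0,0,0],"twist":[0,0,0],"hand":0},{"translation":[0,0,-0.035],"twist":[0,0,0],"hand":0},{"translation":[0,0,-0.042],"twist":[0,0,0],"hand":0},{"translation":[0,0,-0.042],"twist":[0,0,0],"hand":0},{"translation":[0,0,-0.042],"twist":[0,0,0],"hand":0}]'
python3 plan.py 0.475 0.272 0.231 89.1
python3 - <<'E'
from h import *
a=robot.read_camera("scene")[50:250,330:530];b=robot.read_camera("top")[110:310,130:330]
cv2.imwrite("pics/m6.png",cv2.resize(np.hstack([a,b]),(800,400),interpolation=cv2.INTER_CUBIC))
E
```

```text
time: 8.9
tool_pos: [0.4744, 0.3149, 0.2989]
tool_rot: [2.391, 1.569, -2.337]
contact_force: [-0.2, 0.1, -0.2]
opening: 0.0349
time: 9.4
tool_pos: [0.4738, 0.2732, 0.2987]
tool_rot: [2.153, 1.569, -2.576]
contact_force: [-0.2, -0.4, -0.3]
opening: 0.0015
t 9.4 pos [0.4738 0.2732 0.2987] jaw 89.08 down [-0.002 -0.001 -1.   ] F [-0.2 -0.4 -0.3] op 0.0015 q [ 0.38  0.35  1.38 -0.    1.41 -1.17]
translation [ 0.0677 -0.0014 -0.0011] twist [-0.0003 -0.0012 -0.0018]
```

View pics/m6.png

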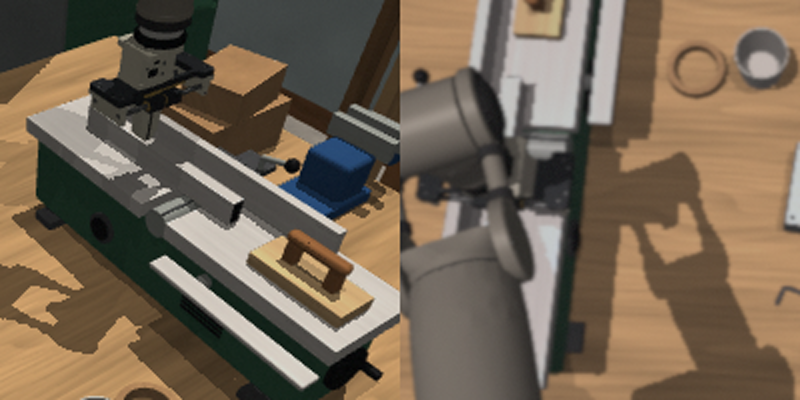

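The bar stands upright on the table with a gap to the fence, and the closed fingers are in front of it. Now I lower the hand and push.

```bash
python3 -m creep '[{"translation":[0.04,0,-0.001],"twist":[0,0,0],"hand":0},{"translation":[0.067,0,-0.001],"twist":[0,0,0],"hand":0},{"translation":[0.067,0,-0.001],"twist":[0,0,0],"hand":0},{"translation":[0.067,0,0.005],"twist":[0,0,0],"hand":0},{"translation":[0.067,0,0.01],"twist":[0,0,0],"hand":0}]'
python3 -m creep '[{"translation":[0,0,0.006],"twist":[0,0,0],"hand":0},{"translation":[0,0,0.012],"twist":[0,0,0],"hand":0},{"translation":[0,0,0.018],"twist":[0,0,0],"hand":0},{"translation":[0,0,0.024],"twist":[0,0,0],"hand":0},{"translation":[0,0,0.026],"twist":[0,0,0],"hand":0}]'
python3 plan.py 0.475 0.3138 0.231 89.1
```

```text
time: 10.0
tool_pos: [0.4746, 0.2846, 0.2334]
tool_rot: [-1.446, 1.57, 0.109]
contact_force: [0.6, -0.3, 1.6]
opening: 0.0002
time: 10.5
tool_pos: [0.4749, 0.3113, 0.2335]
tool_rot: [-1.266, 1.57, 0.291]
contact_force: [0.2, -2.3, 1.4]
opening: 0.0005
t 10.5 pos [0.4749 0.3113 0.2335] jaw 89.17 down [ 0.001  0.    -1.   ] F [ 0.2 -2.3  1.4] op 0.0005 q [ 0.45  0.43  1.43 -0.    1.27 -1.11]
translation [ 0.0025 -0.      0.0025] twist [0.0013 0.0003 0.0011]
```

```bash
for i in 1; do python3 -m creep '[{"translation":[0,0,0.001],"twist":[0,0,0],"hand":0},{"translation":[0,0,0.002],"twist":[0,0,0],"hand":0},{"translation":[0,0,0.003],"twist":[0,0,0],"hand":0},{"translation":[0,0,0.004],"twist":[0,0,0],"hand":0}]'; done
python3 plan.py 0.475 0.3138 0.231 89.1
```

```text
time: 10.9
tool_pos: [0.475, 0.3152, 0.2335]
tool_rot: [-1.32, 1.57, 0.236]
contact_force: [0.8, -1.9, 0.5]
opening: 0.0004
t 10.9 pos [0.475  0.3152 0.2335] jaw 89.16 down [ 0.001  0.    -1.   ] F [ 0.8 -1.9  0.5] op 0.0004 q [ 0.45  0.44  1.43 -0.    1.28 -1.1 ]
translation [ 0.0025 -0.     -0.0014] twist [0.0011 0.0002 0.001 ]
```

```bash
python3 -m creep '[{"translation":[0,0,0.001],"twist":[0,0,0],"hand":0},{"translation":[0,0,0.002],"twist":[0,0,0],"hand":0},{"translation":[0,0,0.003],"twist":[0,0,0],"hand":0}]'
python3 -m creep '[{"translation":[0,0,0.001],"twist":[0,0,0],"hand":0},{"translation":[0,0,0.002],"twist":[0,0,0],"hand":0},{"translation":[0,0,0.002],"twist":[0,0,0],"hand":0}]'
```

```text
time: 11.2
tool_pos: [0.475, 0.3158, 0.2334]
tool_rot: [3.131, 1.566, -1.597]
contact_force: [-0.5, -15.2, 4.4]
opening: 0.0001
time: 11.5
tool_pos: [0.475, 0.3157, 0.2334]
tool_rot: [3.046, 1.562, -1.682]
contact_force: [-1.0, -10.2, 1.5]
opening: 0.0005
```

The force rises at y=0.3158, so the bar is seated. I'll back off, lift and check.

```bash
python3 -m creep '[{"translation":[0,0,-0.01],"twist":[0,0,0],"hand":0},{"translation":[0,0,-0.03],"twist":[0,0,0],"hand":0},{"translation":[-0.03,0,-0.045],"twist":[0,0,0],"hand":0},{"translation":[-0.07,0,-0.07],"twist":[0,0,0],"hand":0},{"translation":[-0.11,0,-0.1],"twist":[0,0,0],"hand":30}]'
python3 -m creep '[{"translation":[-0.01,0,-0.05],"twist":[0,0,0],"hand":30},{"translation":[-0.02,0,-0.1],"twist":[0,0,0],"hand":30},{"translation":[-0.02,0,-0.15],"twist":[0,0,0],"hand":45},{"translation":[-0.02,0,-0.2],"twist":[0,0,0],"hand":45},{"translation":[-0.02,0,-0.25],"twist":[0,0,0],"hand":45}]' 
python3 plan.py 0.495 -0.462 0.16 47.6
python3 - <<'E'
from h import *
S=robot.read_camera("scene");T=robot.read_camera("top")
cv2.imwrite("pics/S2.png",S);cv2.imwrite("pics/T2.png",T)
a=cv2.resize(S[85:200,340:470],(452,400),interpolation=cv2.INTER_CUBIC);b=cv2.resize(T[150:310,140:240],(250,400),interpolation=cv2.INTER_CUBIC)
cv2.imwrite("pics/m7.png",np.hstack([a,b]))
G=T.mean(2)
for r in (175,200,220,240,260): print(r,[int(x) for x in G[r,145:190]])
E
```

```text
time: 12.0
tool_pos: [0.4732, 0.2163, 0.3452]
tool_rot: [2.962, 1.562, -1.765]
contact_force: [1.4, -0.0, -0.3]
opening: 0.0048
time: 12.5
tool_pos: [0.4692, -0.0327, 0.3676]
tool_rot: [-3.108, 1.563, -1.552]
contact_force: [0.6, 0.6, 0.0]
opening: 0.0405
t 12.5 pos [ 0.4692 -0.0327  0.3676] jaw 89.19 down [ 0.    -0.008 -1.   ] F [0.6 0.6 0. ] op 0.0405 q [-0.23  0.17  1.44 -0.01  1.53 -1.78]
translation [ 0.211  -0.0318 -0.4272] twist [ 0.7259 -0.0074  0.0031]
175 [73, 72, 72, 73, 73, 74, 73, 73, 73, 72, 74, 75, 75, 99, 149, 181, 191, 191, 191, 181, 141, 91, 94, 145, 180, 190, 191, 190, 190, 190, 180, 143, 92, 68, 66, 62, 61, 63, 71, 70, 67, 73, 81, 82, 81]
200 [128, 126, 126, 125, 125, 124, 121, 113, 104, 110, 149, 182, 192, 194, 194, 186, 154, 106, 92, 137, 175, 190, 192, 194, 194, 193, 187, 158, 111, 77, 68, 72, 87, 99, 110, 137, 170, 189, 194, 193, 193, 193, 194, 194, 194]
220 [142, 141, 140, 141, 140, 139, 145, 168, 188, 195, 196, 196, 189, 156, 109, 81, 109, 160, 188, 195, 195, 195, 195, 190, 169, 126, 82, 68, 72, 84, 96, 103, 122, 162, 189, 194, 194, 194, 193, 194, 193, 193, 194, 194, 193]
240 [144, 146, 145, 151, 172, 189, 194, 195, 195, 189, 157, 108, 81, 107, 159, 190, 197, 197, 196, 196, 195, 181, 141, 91, 69, 70, 77, 90, 100, 109, 135, 170, 189, 193, 194, 193, 194, 194, 194, 194, 193, 194, 193, 193, 193]
260 [139, 167, 188, 195, 195, 196, 187, 157, 106, 78, 107, 160, 189, 197, 196, 196, 196, 195, 186, 145, 91, 68, 67, 74, 90, 102, 120, 162, 188, 194, 195, 195, 195, 195, 194, 194, 195, 195, 195, 195, 195, 195, 196, 194, 194]
```

View pics/m7.png

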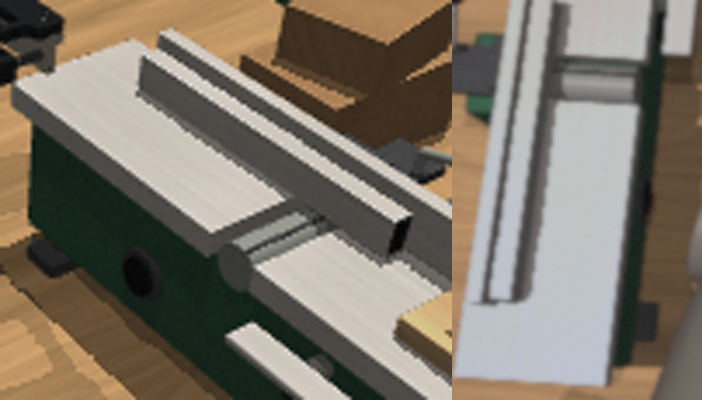

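```bash
python3 - <<'E'
from h import *
f=lambda L,z:np.array([onz("top",u,v,z)[:2] for u,v in L])
F=f([(165.2,175),(161.5,200),(158.5,220),(155.5,240),(152.5,260)],.255);B=f([(176.3,175),(172.65,200),(169.9,220),(167.25,240),(164.3,260)],.24)
for P in(F,B): print(np.polyfit(P[:,0]-.474,P[:,1],1),P[:,0])
pf=np.polyfit(F[:,0],F[:,1],1);print((np.polyval(pf,B[:,0])-B[:,1])*1e3)
E
```

```text
[-0.01525119  0.35624461] [0.56320526 0.49065862 0.43400559 0.37854599 0.32424251]
[-0.01200764  0.33007543] [0.56896716 0.4954666  0.43809915 0.38195421 0.32693731]
[26.02141772 25.84220718 26.17469902 26.77516043 26.54678579]
```

The bar lies parallel to the fence (0.003 rad apart) with no visible gap, its end reaches past the cutter block, and the fingers met a firm stop at 15 N. On to the key, refining the lock's yaw on the way.

```bash
python3 -m creep '[{"translation":[0.01,-0.003,-0.045],"twist":[0.14,0,0],"hand":55},{"translation":[0.02,-0.006,-0.09],"twist":[0.28,0,0],"hand":55},{"translation":[0.04,-0.01,-0.135],"twist":[0.42,0,0],"hand":55},{"translation":[0.06,-0.014,-0.18],"twist":[0.56,0,0],"hand":55},{"translation":[0.08,-0.017,-0.22],"twist":[0.7,-0.0074,0.003],"hand":55}]'
python3 plan.py 0.495 -0.462 0.16 47.6
python3 - <<'E'
from h import *
T=np.load("T.npy").mean(2)
f=lambda L,z:np.array([onz("top",u,v,z)[:2] for u,v in L])
def ex(c,r0,r1):# row of edge bright below/above at col c
    p=T[r0:r1,c]; g=np.abs(np.diff(p)); i=g.argmax(); w=g[max(0,i-2):i+3]; return r0+.5+(np.arange(max(0,i-2),i+3)[:len(w)]@w)/w.sum()
def ey(r,c0,c1):
    p=T[r,c0:c1]; g=np.abs(np.diff(p)); i=g.argmax(); w=g[max(0,i-2):i+3]; return c0+.5+(np.arange(max(0,i-2),i+3)[:len(w)]@w)/w.sum()
L=[(c,ex(c,176,192)) for c in range(336,366,4)];P=f(L,.075);k=np.polyfit(P[:,1],P[:,0],1);print("far edge: yaw",-np.degrees(np.arctan(k[0])),np.round((P[:,0]-np.polyval(k,P[:,1]))*1e3,1))
L=[(ey(r,318,336),r) for r in range(190,220,4)];P=f(L,.075);k=np.polyfit(P[:,0],P[:,1],1);print("left edge: yaw",np.degrees(np.arctan(k[0])),np.round((P[:,1]-np.polyval(k,P[:,0]))*1e3,1))
L=[(ey(r,376,394),r) for r in range(190,226,4)];P=f(L,.075);k=np.polyfit(P[:,0],P[:,1],1);print("right edge: yaw",np.degrees(np.arctan(k[0])),np.round((P[:,1]-np.polyval(k,P[:,0]))*1e3,1))
for a,b in(((303.6,221.8),(305.2,225.6)),): print("scene keyway",onz("scene",*a,.095),onz("scene",*b,.095))
P=f([(339.43,201),(339.33,205)],.095);print("top keyway",P)
E
```

```text
time: 13.1
tool_pos: [0.482, -0.2585, 0.2887]
tool_rot: [-2.14, 1.569, -1.296]
contact_force: [0.5, 0.9, 1.0]
opening: 0.0501
t 13.1 pos [ 0.482  -0.2585  0.2887] jaw 48.33 down [ 0.    -0.002 -1.   ] F [0.5 0.9 1. ] op 0.0501 q [-0.63  0.36  1.4  -0.    1.38 -1.48]
translation [ 0.1291 -0.1448 -0.1433] twist [ 0.0128 -0.001   0.0016]
far edge: yaw -6.711256322067214 [ 0.1  0.  -0.8  0.6 -0.5  0.3  0.9 -0.8]
left edge: yaw -5.070383586584146 [  2.3   2.3   3.6   3.1 -23.8   4.5   4.    4. ]
right edge: yaw -6.850641599010958 [-0.9 -0.1 -0.4  0.  -1.   5.9 -1.4 -0.5 -1.7]
scene keyway [ 0.53673823 -0.14446537  0.095     ] [ 0.55253986 -0.14850218  0.095     ]
top keyway [[ 0.55061602 -0.14816451]
 [ 0.53763125 -0.14832933]]
```

```bash
python3 -m creep '[{"translation":[0.02,-0.03,-0.03],"twist":[0.013,0,0],"hand":50},{"translation":[0.05,-0.06,-0.06],"twist":[0.013,0,0],"hand":50},{"translation":[0.08,-0.09,-0.09],"twist":[0.013,0,0],"hand":50},{"translation":[0.1,-0.12,-0.12],"twist":[0.013,0,0],"hand":50},{"translation":[0.129,-0.145,-0.143],"twist":[0.013,0,0.0016],"hand":50}]' >/dev/null
python3 -m creep '[{"translation":[0,0,0],"twist":[0,0,0],"hand":50},{"translation":[0,0,0],"twist":[0,0,0],"hand":50}]'
python3 plan.py 0.495 -0.462 0.07 47.6
python3 - <<'E'
from h import *
S=robot.read_camera("scene");T=robot.read_camera("top")
g=lambda im:np.clip(255*(im/255.)**.6,0,255).astype(np.uint8)
a=cv2.resize(g(S)[220:300,170:250],(400,400),interpolation=cv2.INTER_CUBIC);b=cv2.resize(g(T)[190:270,390:470],(400,400),interpolation=cv2.INTER_CUBIC)
cv2.imwrite("pics/m8.png",np.hstack([a,b]))
E
```

```text
time: 13.8
tool_pos: [0.4961, -0.4636, 0.1582]
tool_rot: [-0.658, 1.57, 0.171]
contact_force: [-0.4, 0.6, -0.1]
opening: 0.046
t 13.8 pos [ 0.4961 -0.4636  0.1582] jaw 47.51 down [ 0.001  0.    -1.   ] F [-0.4  0.6 -0.1] op 0.046 q [-0.86  0.7   1.18  0.    1.27 -1.69]
translation [0.0882 0.0019 0.0003] twist [-0.0015  0.0006  0.0004]
```

View pics/m8.png

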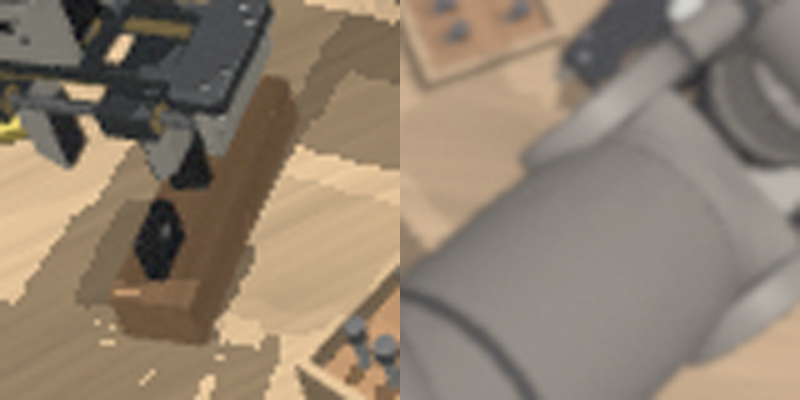

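The hand straddles the rectangular key, which shows below the fingers at crop (160,240). I'll descend.

```bash
python3 -m creep '[{"translation":[0.03,0.001,0],"twist":[0,0,0],"hand":50},{"translation":[0.06,0.002,0],"twist":[0,0,0],"hand":50},{"translation":[0.08,0.002,0],"twist":[0,0,0],"hand":50},{"translation":[0.088,0.002,0],"twist":[0,0,0],"hand":50},{"translation":[0.088,0.002,0],"twist":[0,0,0],"hand":50}]'
python3 plan.py 0.495 -0.462 0.07 47.6
```

```text
time: 14.4
tool_pos: [0.4964, -0.4609, 0.0738]
tool_rot: [-1.575, 1.566, -0.743]
contact_force: [-1.1, 0.0, -0.5]
opening: 0.0459
t 14.4 pos [ 0.4964 -0.4609  0.0738] jaw 47.69 down [ 0.004 -0.003 -1.   ] F [-1.1  0.  -0.5] op 0.0459 q [-0.86  0.78  1.27  0.    1.09 -1.69]
translation [ 0.0038  0.0003 -0.0018] twist [ 0.0016 -0.      0.0048]
```

```bash
python3 -m creep '[{"translation":[0.003,0.0003,-0.0018],"twist":[0,0,0.0048],"hand":50},{"translation":[0.003,0.0003,-0.0018],"twist":[0,0,0.0048],"hand":2},{"translation":[0.003,0.0003,-0.0018],"twist":[0,0,0.0048],"hand":2},{"translation":[0.003,0.0003,-0.0018],"twist":[0,0,0.0048],"hand":2},{"translation":[0.003,0.0003,-0.0018],"twist":[0,0,0.0048],"hand":2}]' 45
python3 -m creep '[{"translation":[0,0,0],"twist":[0,0,0],"hand":2},{"translation":[0,0,0],"twist":[0,0,0],"hand":2},{"translation":[0,0,0],"twist":[0,0,0],"hand":2},{"translation":[0,0,0],"twist":[0,0,0],"hand":2}]'
python3 plan.py 0.495 -0.462 0.07 47.6
```

```text
time: 14.9
tool_pos: [0.495, -0.4622, 0.0712]
tool_rot: [-1.709, 1.57, -0.877]
contact_force: [-0.4, -0.2, 1.0]
opening: 0.0185
time: 15.3
tool_pos: [0.4956, -0.4614, 0.0712]
tool_rot: [-0.285, 1.57, 0.547]
contact_force: [3.8, 4.8, 1.4]
opening: 0.012
t 15.3 pos [ 0.4956 -0.4614  0.0712] jaw 47.7 down [ 0.001  0.001 -1.   ] F [3.8 4.8 1.4] op 0.012 q [-0.86  0.78  1.27  0.    1.09 -1.7 ]
translation [ 0.0012  0.0001 -0.0008] twist [0.0018 0.0011 0.0003]
```

```bash
python3 -m creep '[{"translation":[-0.01,0,0.001],"twist":[0,0,0],"hand":2},{"translation":[-0.025,0,0.001],"twist":[0,0,0],"hand":2},{"translation":[-0.05,0,0.001],"twist":[0,0,0],"hand":2},{"translation":[-0.09,0,0.001],"twist":[0,0,0],"hand":2},{"translation":[-0.13,0,0.001],"twist":[0,0,0],"hand":2}]'
python3 plan.py 0.5438 -0.1475 0.19 83.3
python3 - <<'E'
from h import *
S=robot.read_camera("scene")
cv2.imwrite("pics/S3.png",S)
print(proj("scene",[.495,-.462,.17]))
E
```

```text
time: 15.8
tool_pos: [0.4955, -0.4611, 0.2037]
tool_rot: [-1.174, 1.57, -0.342]
contact_force: [1.1, -1.0, -0.5]
opening: 0.0119
t 15.8 pos [ 0.4955 -0.4611  0.2037] jaw 47.67 down [ 0.001 -0.    -1.   ] F [ 1.1 -1.  -0.5] op 0.0119 q [-0.86  0.66  1.12  0.    1.36 -1.69]
translation [0.0137 0.1755 0.2644] twist [-6.218e-01  0.000e+00  6.000e-04]
[191.09460346 242.98331316]
```

```bash
python3 -m creep '[{"translation":[0,0.02,0.03],"twist":[-0.1,0,0],"hand":2},{"translation":[0,0.045,0.068],"twist":[-0.22,0,0],"hand":2},{"translation":[0,0.07,0.105],"twist":[-0.35,0,0],"hand":2},{"translation":[0,0.095,0.143],"twist":[-0.48,0,0],"hand":2},{"translation":[0,0.12,0.181],"twist":[-0.6,0,0],"hand":2}]'
python3 plan.py 0.5438 -0.1475 0.178 83.3
```

```text
time: 16.35
tool_pos: [0.5305, -0.2477, 0.2121]
tool_rot: [-2.289, 1.555, -0.853]
contact_force: [0.4, -0.3, -1.2]
opening: 0.0118
t 16.35 pos [ 0.5305 -0.2477  0.2121] jaw 82.31 down [ 0.01  -0.012 -1.   ] F [ 0.4 -0.3 -1.2] op 0.0118 q [-0.57  0.48  1.43 -0.    1.22 -2.  ]
translation [0.033  0.0006 0.1014] twist [-0.0172 -0.0105  0.0119]
```

```bash
python3 -m creep '[{"translation":[0.008,0,0.03],"twist":[-0.017,-0.01,0.012],"hand":2},{"translation":[0.015,0.0006,0.06],"twist":[-0.017,-0.01,0.012],"hand":2},{"translation":[0.025,0.0006,0.09],"twist":[-0.017,-0.01,0.012],"hand":2},{"translation":[0.036,0.0006,0.1014],"twist":[-0.017,-0.01,0.012],"hand":2},{"translation":[0.036,0.0006,0.1014],"twist":[-0.017,-0.01,0.012],"hand":2}]' >/dev/null
python3 -m creep '[{"translation":[0,0,0],"twist":[0,0,0],"hand":2},{"translation":[0,0,0],"twist":[0,0,0],"hand":2}]'
python3 plan.py 0.5438 -0.1475 0.172 83.3
python3 - <<'E'
from h import *
S=np.mean([robot.read_camera("scene").astype(float) for _ in range(3)],0);T=robot.read_camera("top")
p=robot.observe()["tool_pos"];print(p)
for nm,q in(("tip",p-[0,0,.063]),("head",p-[0,0,.031]),("lock",[.5438,-.1475,.095]),("boss",p-[0,0,.039])): print(nm,proj("scene",q))
g=np.clip(255*(S/255.)**.6,0,255).astype(np.uint8)
cv2.imwrite("pics/m9.png",cv2.resize(g[165:240,265:345],(800,750)[:2],interpolation=cv2.INTER_NEAREST)[:600])
E
```

```text
time: 17.05
tool_pos: [0.5435, -0.1479, 0.175]
tool_rot: [2.498, 1.569, -2.331]
contact_force: [0.3, 0.0, -0.4]
opening: 0.0116
t 17.05 pos [ 0.5435 -0.1479  0.175 ] jaw 83.34 down [-0.001 -0.001 -1.   ] F [ 0.3  0.  -0.4] op 0.0116 q [-0.4   0.48  1.53 -0.    1.13 -1.85]
translation [ 0.003  -0.0003  0.0004] twist [ 0.0007 -0.0013 -0.001 ]
[ 0.54338576 -0.14739263  0.17476971]
tip [303.68561334 219.82102012]
head [303.2179156  212.45844562]
lock [303.96441987 223.6584219 ]
boss [303.33668932 214.32820098]
```

View pics/m9.png

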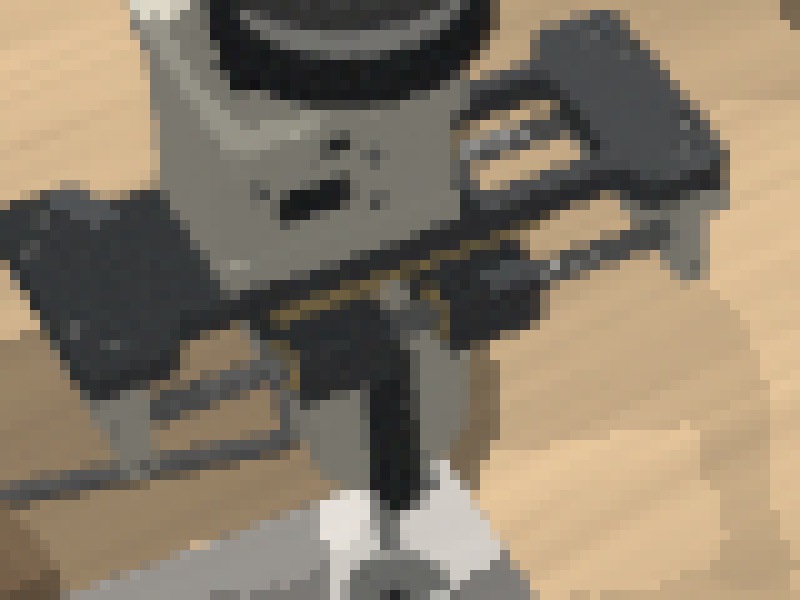

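The blade (col ~304, rows 216-220) lines up with the keyway (col 304.5, row 224) and with the predicted tip position. I'll descend and watch the force.

```bash
python3 -m creep '[{"translation":[0.006,-0.0003,0.0002],"twist":[0,0,0],"hand":2},{"translation":[0.012,-0.0003,0.0002],"twist":[0,0,0],"hand":2},{"translation":[0.016,-0.0003,0.0002],"twist":[0,0,0],"hand":2},{"translation":[0.018,-0.0003,0.0002],"twist":[0,0,0],"hand":2}]' 55; python3 -m creep '[{"translation":[0.002,0,0],"twist":[0,0,0],"hand":2},{"translation":[0.004,0,0],"twist":[0,0,0],"hand":2}]' 
python3 -m creep '[{"translation":[0.002,0,0],"twist":[0,0,0],"hand":2},{"translation":[0.004,0,0],"twist":[0,0,0],"hand":2}]'; python3 plan.py 0.5438 -0.1475 0.172 83.3
```

```text
time: 17.65
tool_pos: [0.5433, -0.1471, 0.1559]
tool_rot: [1.754, 1.568, -3.075]
contact_force: [-0.7, -0.2, -0.2]
opening: 0.0115
time: 17.85
tool_pos: [0.5433, -0.1471, 0.1516]
tool_rot: [1.73, 1.568, -3.099]
contact_force: [-0.4, -0.6, -0.2]
opening: 0.0117
time: 18.05
tool_pos: [0.5442, -0.1473, 0.1482]
tool_rot: [2.849, 1.57, -1.979]
contact_force: [2.6, -0.1, 1.3]
opening: 0.0121
t 18.05 pos [ 0.5442 -0.1473  0.1482] jaw 83.35 down [-0.    -0.001 -1.   ] F [ 2.6 -0.1  1.3] op 0.0121 q [-0.4   0.51  1.56 -0.    1.07 -1.85]
translation [-0.0238  0.0003 -0.0003] twist [ 0.0009 -0.001  -0.0003]
```

The tip is 10 mm inside and the mouth nudged it +x by about 1 mm. I'll follow that and press on past the pins.

```bash
python3 -m creep '[{"translation":[0.002,-0.001,0],"twist":[0,0,0],"hand":2},{"translation":[0.005,-0.001,0],"twist":[0,0,0],"hand":2},{"translation":[0.008,-0.001,0],"twist":[0,0,0],"hand":2}]' ; python3 -m creep '[{"translation":[0.003,0,0],"twist":[0,0,0],"hand":2},{"translation":[0.006,0,0],"twist":[0,0,0],"hand":2}]' 
python3 plan.py 0.5438 -0.1475 0.126 83.3
```

```text
time: 18.35
tool_pos: [0.5448, -0.1473, 0.1399]
tool_rot: [2.161, 1.569, -2.668]
contact_force: [-2.9, 0.6, 7.9]
opening: 0.0117
time: 18.55
tool_pos: [0.5446, -0.1475, 0.1344]
tool_rot: [2.332, 1.569, -2.496]
contact_force: [-2.0, 0.0, 7.3]
opening: 0.0116
t 18.55 pos [ 0.5446 -0.1475  0.1344] jaw 83.36 down [-0.002 -0.001 -1.   ] F [-2.   0.   7.3] op 0.0116 q [-0.4   0.53  1.57 -0.    1.04 -1.85]
translation [ 0.0084  0.0007 -0.0001] twist [ 0.0011 -0.0013 -0.0014]
```

```bash
python3 -m creep '[{"translation":[0.003,0.0003,0],"twist":[0,0,0],"hand":2},{"translation":[0.006,0.0003,0],"twist":[0,0,0],"hand":2},{"translation":[0.008,0.0003,0],"twist":[0,0,0],"hand":2}]' 60; python3 -m creep '[{"translation":[0.002,0,0],"twist":[0,0,0],"hand":2},{"translation":[0.003,0,0],"twist":[0,0,0],"hand":2}]' 
python3 plan.py 0.5438 -0.1475 0.126 83.3
```

```text
time: 18.85
tool_pos: [0.5445, -0.1475, 0.1276]
tool_rot: [3.095, 1.569, -1.733]
contact_force: [-2.0, 1.0, 10.1]
opening: 0.0114
time: 19.05
tool_pos: [0.5445, -0.1475, 0.126]
tool_rot: [-2.849, 1.569, -1.394]
contact_force: [-5.9, 1.5, 19.3]
opening: 0.0118
t 19.05 pos [ 0.5445 -0.1475  0.126 ] jaw 83.37 down [ 0.    -0.002 -1.   ] F [-5.9  1.5 19.3] op 0.0118 q [-0.4   0.54  1.58 -0.    1.02 -1.85]
translation [-0.      0.0007 -0.0001] twist [ 0.0013 -0.002   0.0006]
```

```bash
python3 -m creep '[{"translation":[0.003,0.0004,0],"twist":[0,0,0],"hand":2},{"translation":[0.004,0.0004,0],"twist":[0.03,0,0],"hand":2},{"translation":[0.004,0.0004,0],"twist":[-0.03,0,0],"hand":2},{"translation":[0.004,0.0004,0],"twist":[0,0,0],"hand":2}]'
python3 plan.py 0.5438 -0.1475 0.126 83.3
```

```text
time: 19.45
tool_pos: [0.5445, -0.1475, 0.1258]
tool_rot: [-2.233, 1.566, -0.776]
contact_force: [-8.3, 3.7, 29.2]
opening: 0.0116
t 19.45 pos [ 0.5445 -0.1475  0.1258] jaw 83.47 down [ 0.003 -0.003 -1.   ] F [-8.3  3.7 29.2] op 0.0116 q [-0.4   0.54  1.59 -0.    1.01 -1.86]
translation [-0.0002  0.0007 -0.0001] twist [ 0.0029 -0.0029  0.0038]
```

It stopped hard at z=0.1258 with 29 N, which matches the predicted home height. Now I turn it clockwise with a light downward push.

```bash
python3 -m creep '[{"translation":[0.001,0.0006,0],"twist":[0.08,0,0],"hand":2},{"translation":[0.001,0.0006,0],"twist":[0.18,0,0],"hand":2},{"translation":[0.001,0.0006,0],"twist":[0.28,0,0],"hand":2},{"translation":[0.001,0.0006,0],"twist":[0.38,0,0],"hand":2},{"translation":[0.001,0.0006,0],"twist":[0.38,0,0],"hand":2}]'
python3 plan.py 0.5445 -0.1475 0.1255 -14.5; python3 -c "from cell import robot;print(robot.observe()['torque'])"
```

```text
time: 19.95
tool_pos: [0.5442, -0.1466, 0.126]
tool_rot: [-1.58, 1.566, -0.505]
contact_force: [-1.3, 4.3, 10.0]
opening: 0.0117
t 19.95 pos [ 0.5442 -0.1466  0.126 ] jaw 61.54 down [ 0.005 -0.003 -1.   ] F [-1.3  4.3 10. ] op 0.0117 q [-0.4   0.54  1.59 -0.    1.01 -1.47]
translation [ 0.0005 -0.0007 -0.0006] twist [1.3272 0.0034 0.0044]
[ 0.83153502  0.35504749 -0.05800979]
```

```bash
python3 -m creep '[{"translation":[0.001,0.0003,0.0004],"twist":[0.12,0,0],"hand":2},{"translation":[0.001,0.0003,0.0004],"twist":[0.24,0,0],"hand":2},{"translation":[0.001,0.0003,0.0004],"twist":[0.36,0,0],"hand":2},{"translation":[0.001,0.0003,0.0004],"twist":[0.48,0,0],"hand":2},{"translation":[0.001,0.0003,0.0004],"twist":[0.55,0,0],"hand":2}]'
python3 plan.py 0.5445 -0.1475 0.1255 -14.5
```

```text
time: 20.45
tool_pos: [0.545, -0.1454, 0.126]
tool_rot: [-0.771, 1.564, -0.251]
contact_force: [0.4, 4.8, 7.1]
opening: 0.0116
t 20.45 pos [ 0.545  -0.1454  0.126 ] jaw 29.79 down [ 0.007 -0.002 -1.   ] F [0.4 4.8 7.1] op 0.0116 q [-0.4   0.54  1.59  0.    1.01 -0.92]
translation [ 0.0005 -0.0015 -0.0015] twist [0.773  0.0069 0.0028]
```

```bash
python3 -m creep '[{"translation":[0.001,0.0002,0.0004],"twist":[0.12,0,0],"hand":2},{"translation":[0.001,0,0.0007],"twist":[0.24,0,0],"hand":2},{"translation":[0.001,-0.0001,0.001],"twist":[0.36,0,0],"hand":2},{"translation":[0.001,-0.0002,0.0012],"twist":[0.48,0,0],"hand":2},{"translation":[0.001,-0.0002,0.0012],"twist":[0.55,0,0],"hand":2}]'
python3 plan.py 0.5465 -0.1455 0.1255 -14.5;python3 -c "from cell import robot;print(robot.observe()['torque'])"
```

```text
time: 20.95
tool_pos: [0.5461, -0.1448, 0.126]
tool_rot: [-0.214, 1.563, -0.247]
contact_force: [-1.3, 2.1, 8.5]
opening: 0.0117
t 20.95 pos [ 0.5461 -0.1448  0.126 ] jaw -1.94 down [ 0.008 -0.002 -1.   ] F [-1.3  2.1  8.5] op 0.0117 q [-0.4   0.54  1.59  0.    1.01 -0.36]
translation [ 0.0005 -0.0007  0.0004] twist [0.2193 0.0077 0.0008]
[0.24722851 0.51086307 0.10012086]
```

```bash
python3 -m creep '[{"translation":[0.001,0,0.0003],"twist":[0.08,0,0],"hand":2},{"translation":[0.001,0,0.0003],"twist":[0.17,0,0],"hand":2},{"translation":[0.001,0,0.0003],"twist":[0.18,0,0],"hand":2},{"translation":[0.001,0,0.0003],"twist":[0.18,0,0],"hand":2}]'
python3 plan.py 0.5465 -0.1455 0.1255 -14.5;python3 - <<'E'
from h import *
print(robot.observe()['torque'])
S=robot.read_camera("scene");T=robot.read_camera("top")
a=cv2.resize(S[160:250,260:350],(450,450),interpolation=cv2.INTER_CUBIC);b=cv2.resize(T[150:310,140:240],(281,450),interpolation=cv2.INTER_CUBIC)
cv2.imwrite("pics/m10.png",np.hstack([a,b]))
E
python3 plan.py
```

```text
time: 21.35
tool_pos: [0.5465, -0.1447, 0.126]
tool_rot: [-0.053, 1.562, -0.267]
contact_force: [-2.3, 1.1, 10.0]
opening: 0.0116
t 21.35 pos [ 0.5465 -0.1447  0.126 ] jaw -12.24 down [ 0.008 -0.002 -1.   ] F [-2.3  1.1 10. ] op 0.0116 q [-0.4   0.54  1.59  0.    1.01 -0.18]
translation [ 0.0005 -0.0007  0.0002] twist [0.0394 0.0084 0.0003]
[0.08486336 0.60030364 0.18504898]
t 21.45 pos [ 0.5465 -0.1447  0.126 ] jaw -12.23 down [ 0.008 -0.002 -1.   ] F [-1.8  0.6  9.2] op 0.0118 q [-0.4   0.54  1.59  0.    1.01 -0.18]
```

View pics/m10.png

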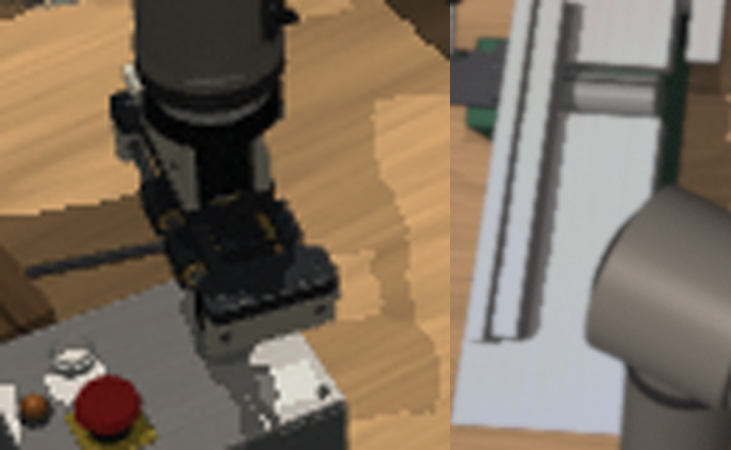

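The hand has turned about 1.67 rad. The wrist torque of 0.185 Nm exceeds the spring's 0.13 Nm, so the plug is at its stop, and the height has stayed at home with about 10 N downward push. Handing in.

```bash
python3 -c "
from cell import robot
print(robot.hand_in())"; python3 plan.py
```

```text
the job is handed in; nothing more can be done
None
the job is handed in; nothing more can be done
```

The job is handed in at about 21 s of the 72 s allowed. The straightedge is placed, and the key is home in the lock, turned and still gripped. No verdict was reported, so what follows is from my own checks.

- **Straightedge:** I set it on its narrow edge on the outfeed table and pushed it against the fence until it met a firm stop at 15 N. Then I released it. It lies parallel to the fence within about 0.003 rad, with its centre about 90 mm short of the cutter block.
- **Key:** The rectangular-headed key stopped hard at the predicted home height, with 29 N of push. I turned the hand about 1.67 rad clockwise. The last reading was 0.185 Nm, more than the return spring, so the plug should be at its stop. I finished gripping it with about 10 N of downward push.

**Not fully certain**
- **Flushness:** the camera put the straightedge's outer face about 26 mm from the fence instead of 24 mm. I trusted the firm stop over the camera, which is only good to about 2 mm.
- **Plug angle:** I worked it out from the hand's turn and the torque, and could not see it directly.
- **Missed grip:** my first grip closed too late and missed the straightedge. It did not move, and the second grip held.
- **Other things:** I saw nothing else disturbed, but did not measure the other keys or bench items at the end.

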